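# Lock the stirrer drive and tap its bearing cup home

## Task

Lock out the stirrer drive: turn the black selector knob until its pointer is at the red mark, and only then pull it up to lock. Then take the blue-handled drift and tap the brass bearing cup fully home onto the hub, in small strokes alternately around its rim so that it never leans more than 5 degrees, touching the cup with the drift only. Finally put the drift back upright in its stand, and leave the other things where they are.

Things in the scene. Friction and masses are not known exactly. Their poses are not given: they have to be found in the camera images.
- hub_face_mid (a point): centre of the flat top face of the aluminium hub (116 mm diameter), on the shaft axis, z up, 110 mm above the bench; x is the stirrer head's own x axis. The head is a fixed steel plate (240 mm diameter, top 70 mm above the bench) with the hub in its middle; three capped ports on it, 90 mm from the axis, reach 114 mm above the bench
- shaft_top (a point): top of the fixed 16 mm thick shaft stub that stands up through hub and cup, 175 mm above the bench
- tube_top (a point): top of a fixed thin steel tube (22 mm diameter) that stands on the plate 100 mm from the shaft axis along the stirrer head's +x, up to 250 mm above the bench: an obstacle
- cup_top (a point): centre of the top face of the brass bearing cup; z is the cup's own axis, so it shows the lean. The cup has a flat ring-shaped rim, 90 mm outer and 44 mm inner diameter, 8 mm thick: tap it about 34 mm from the axis. It is already started in the hub and leans a little. Home, the rim lies on the hub face all round and this point is 8 mm above the hub face, 118 mm above the bench
- bearing_cup: the same cup; origin: centre of the underside of its rim, z its axis. A tight fit: it goes slowly down, resisting with about 4 N plus 250 N per m/s of sinking, and stays where left. A stroke on the rim both sinks the cup (about 60 % of the stroke) and leans it down to that side (about 0.011 rad per mm of stroke, at 34 mm from the axis)
- cup_depth (a joint): how far the cup has gone down, m: 0 stands 18 mm proud of home, 0.018 is home; at the start 0 to 0.003
- cup_lean_x (a joint): lean of the cup about the stirrer head's x axis, rad, 0 square, positive lowers the head's -y side
- cup_lean_y (a joint): lean of the cup about the stirrer head's y axis, rad, 0 square, positive lowers the head's +x side
- drift_mid (a point): middle of the drift, half-way up its length, z along it towards the handle's end. The drift is an upright round tool 160 mm long, about 0.25 kg, its foot 80 mm below this point. It stands in one of the two holes of the tool stand
- drift: the same drift; origin at the middle of its foot. From the foot up: a white plastic tip (23 mm diameter, 50 mm long), a thin steel shank, a steel collar (44 mm diameter, from 90 to 98 mm above the foot) and a blue handle (30 mm diameter, from 98 to 160 mm). Hold it by the handle, just above the collar
- stand_hole0 (a point): middle of the mouth of one hole of the grey fixed tool stand (90 x 160 x 50 mm); hole 30 mm diameter with a chamfer, 35 mm deep, its floor 15 mm above the bench, mouth 50 mm above the bench; the holes are 84 mm apart
- stand_hole1 (a point): middle of the mouth of the other, equal hole of the tool stand
- knob_grip (a point): point on the vertical axis of the black selector knob, where its grip bar is taken from above; x runs along the bar, the white pointer line is at its -x end. The bar is 64 mm long, 14 mm wide, from 70.5 to 100.5 mm above the bench when pushed in; this point is 88.5 mm above the bench then. Below the bar is a 54 mm disc. The knob sits on a fixed grey box (120 x 110 x 56 mm) with a white dial
- selector_turn (a joint): knob angle, rad: 0 when the pointer is at the red mark on the dial, positive clockwise from above; range -0.6 to 1.6, at the start 0.6 to 1.35, so it is turned anticlockwise; it stays where left (0.05 N m friction)
- selector_pull (a joint): how far the knob is pulled out (up), m: 0 in, 0.014 fully out and locked; stays where left (4 N friction)
- punch: bystander: black-handled steel punch, 115 mm tall, 26 mm thick, standing in the other hole of the tool stand; origin at its foot
- bottle_teal: bystander: amber jar with teal cap, 56 mm diameter, 115 mm tall, on the bench between robot and stirrer head; origin at its foot
- bottle_red: bystander: glass bottle with red cap, 70 mm diameter, 150 mm tall, at one side of the bench; origin at its foot
- beaker: bystander: clear beaker, 90 mm diameter, 110 mm tall, at the other side of the bench; origin at its foot
- clamp_ring: bystander: steel clamp ring lying flat, 80 mm diameter, 16 mm high; origin at its underside
- spanner: bystander: steel spanner lying flat, 160 mm long; origin under its middle
- port_cap: bystander: orange cap, 34 mm diameter, 18 mm high, standing loose on the plate of the stirrer head, 92 mm from the shaft; origin at its foot
Things that resemble listed ones, but are neither listed nor needed, are in the scene too. Leave any green look-alike of the part that bears hub_face_mid alone. Of the things that look like the drift, the larger one is meant.

How it is judged:
On the way, in this order (a step that is already met when the one before it is completed fails the run):
1. the knob's pointer is at the red mark, knob still in (value of joint selector_turn between -0.12 and 0.12 rad and value of joint selector_pull below 0.004 m), for 0.1 s.
2. the knob is pulled out at the mark (value of joint selector_turn between -0.12 and 0.12 rad and value of joint selector_pull above 0.009 m), for 0.1 s.
3. the drift taps the cup (contact force between drift and bearing_cup above 1 N).
4. the cup is half-way in (value of joint cup_depth above 0.009 m), for 0.1 s.
5. the cup is home and square (value of joint cup_depth above 0.0162 m and angle between cup_top's own z axis and vertical below 0.03 rad), for 0.1 s.
At the end, for the whole second after the job is handed in: Knob within 0.12 rad of the red mark and at least 9 mm out; cup within 1.8 mm of home and within 0.03 rad of square; drift standing upright (within 0.2 rad) at the bottom of a hole of the tool stand (foot within 8 mm of the hole's axis and at least 30 mm below its mouth), released and at rest (all of step 2 and all of step 5 and ((horizontal distance between drift and stand_hole0 below 0.008 m and z of drift in the frame of stand_hole0 below -0.03 m) or (horizontal distance between drift and stand_hole1 below 0.008 m and z of drift in the frame of stand_hole1 below -0.03 m)) and angle between drift_mid's own z axis and vertical below 0.2 rad and linear speed of drift below 0.03 m/s); the robot touches nothing.
It fails at once if the knob is pulled out away from the mark (value of joint selector_pull above 0.006 m and (value of joint selector_turn above 0.2 rad or value of joint selector_turn below -0.2 rad)).
It fails at once if the cup is driven in before the drive is locked (value of joint cup_depth above 0.005 m and value of joint selector_pull below 0.007 m).
It fails at once if the cup leans more than 5 degrees (0.0873 rad) (angle between cup_top's own z axis and vertical above 0.0873 rad).
It fails at once if the robot's fingers or arm touch the cup (contact force between any of the fingers, the arm and bearing_cup above 1 N).
It fails at once if a bystander is moved more than 30 mm or tipped over (distance of any of punch, bottle_teal, bottle_red, beaker, clamp_ring, spanner, port_cap from where it was at the start of the episode above 0.03 m or angle between any of punch, bottle_teal, bottle_red, beaker's own z axis and vertical above 0.6 rad).
It also fails if it takes over 72 s, if anything falls off the work surface, if the arm or the gripper's body presses on something with over 40 N, if the wrist force passes 120 N, or if a joint passes its speed limit or range.

## Robot

A 6-joint arm with a two-finger parallel gripper is mounted at the origin on the work surface. World frame = base frame: x ahead of the robot, y to its left, z up, the work surface at z = 0. Lengths are in m, angles in rad, forces in N, time in s.
With the tool pointing down it reaches from about 0.25 to 0.725 m from the base axis. Payload 4 kg.
Tool frame: the origin (TCP) lies on the centre line of the jaws, within the pads' length; the fingertips stand tip_reach ahead of it and the grasp point (between the pads) lies 5 mm behind it (tip_reach is the distance from the TCP to the fingertips, in m); z points along the fingers, y is the direction in which the jaws open and shut (so a half turn about z gives the same grasp; the last joint's range is limited). The gripper opens to 85 mm and grips with 20 to 120 N. Pads are 22 mm wide; open, the fingers measure 114 mm over their backs; the gripper's body (76 mm by 85 mm) begins 54 mm behind the grasp point. The pads swing forward as they close: fully open they stand 13 mm farther back than shut.
Start: joints at [1.147, 0.241, 0.005, 1.335, 0, 1.571], TCP at [0.206, 0.456, 0.245] pointing down, gripper open.
Joint ranges: [-2.72, 2.72], [-1.05, 1.87], [-1.09, 1.28], [-1.99, 2.15], [-1.42, 1.44], [-3.14, 3.14]. Speed limits (rad/s): [2.79, 2.79, 3.14, 3.14, 3.14, 3.14].

## Interface

Orientations are given as a unit quaternion [x, y, z, w].
In Python, from workcell import * gives the robot as it stands.
- The arm moves only by the tool arm_command, never from a script. Its arguments are lists of equal length, an entry for each row: "translation": the shift along the tool's x, y, z in cm, a list of three; "turn": the turn about the tool's z in rad; "hand": the closure, from 0 (fully open) to 1 (shut). In form: {"translation": [[x, y, z], ...], "turn": [turn, ...], "hand": [hand, ...]}. A call has 1 to 5 rows; each row is the pose to reach, as a shift and turn from the pose commanded when the call began, along the tool's axes at that moment; what a row does not reach only later rows make up. A row lasts 1/12 s, in which the tool goes at most 41.7 mm and 7.16 degrees, less where a joint would pass 70% of its speed; a pose out of reach is approached as far as the arm can. A call with a gripper value outside its range is refused whole. The fingers move at their own pace and stop on an object; the grip force is fixed at half the most. Time passes only in rows, so rows that repeat a pose let the fingers close. It gives the time, the measured TCP pose, the force and the opening at its end, in the units of the state.
- get_obs(): the state, without advancing time (a new reading comes with each control period).
- camera(name): name is "scene" or "top" or "wrist"; returns (picture, depth): 384x512x3 uint8, red, green, blue; 384x512 float32, m along the optical axis (not along the pixel's ray), 0 where there is no reading.
- camera_info(name): a dict with "mtx" (3x3 intrinsics, pixels), "world_to_cam" (4x4, takes a point from world to camera coordinates). Camera axes: x right, y down, z forward; pixel columns grow to the right and rows downward; lengths in m; the calibration is good to about 2 mm. A picture is of the moment at which its call begins: read the wrist's pose just before it. camera_info takes no time and is no camera call; for the wrist camera it gives the pose at the moment of the call.
- job_done(): hands the job in, once; it reports no verdict.
Trained networks look in the newest picture that a camera, given by its name, has taken for a name from the list of things; names that differ only in an ending like _2 or _b are one class to them, and where a whole thing is asked for, a point or a joint stands for the part that bears it (a point fixed in the world has none). Each returns a list of dicts, best first, with "conf" (0 to 1); they miss things now and then, are a little off and sometimes report something else, mostly with a low value. They report only what shows in the picture. A call takes as long as a camera call. They do not tell look-alikes from the thing itself.
- search_frame(camera, name): "location" ([row, column] in pixels, amid what is visible of it).
- spot_point(camera, name): "location" ([row, column] in pixels: a listed point, or the origin of a listed thing).
The state is a dict: "clock": time; "joint_pos": joint angles; "joint_vel": joint speeds; "tau": joint torques, N m; "eef_pos": TCP position; "tool_rot": TCP orientation; "ft_force": force on the tool from outside, world axes, zero at the start; "ft_torque": the same for the moment, N m; "grip_width": finger opening in m.
Only numpy, scipy, OpenCV 4.12 (cv2) and the standard library are available. Lean on these libraries where they do the work, as an engineer would, in place of code of your own. Each camera call takes 0.05 s, during which the arm holds its last target. There are 200 camera calls.

## Working session

There is one attempt and no reset: what is moved stays moved. The work goes in short steps, Python scripts to look and compute and a tool call to move; the robot and the scene stay as the last step left them, time stands still between calls to the robot, and variables do not carry over. Pictures are saved under pics/ and viewed, about 8 in all and at most 12, crops included, and the job is handed in when it is done.

Besides the shell and the picture viewer there is one more tool, called as name(argument=value, ...) on one line, values as JSON. arm_command: Moves the arm, as the interface text tells. Its arguments: {"type":"object","properties":{"translation":{"type":"array","items":{"type":"array","items":{"type":"number"}}},"turn":{"type":"array","items":{"type":"number"}},"hand":{"type":"array","items":{"type":"number"}}},"required":["translation","turn","hand"]}

```bash
mkdir -p pics; ls; cat > h.py <<'E'
from workcell import *
import numpy as np, cv2
from scipy.spatial.transform import Rotation as R
def unproj(cam, rc, z=None, depth=None):
    """pixel (row,col) -> world; on plane z, or by depth"""
    i=camera_info(cam); K=np.array(i["mtx"]); T=np.linalg.inv(np.array(i["world_to_cam"]))
    d=np.linalg.inv(K)@[rc[1],rc[0],1.]
    o=T[:3,3]; w=T[:3,:3]@d
    if z is None: return o+w*depth
    return o+w*(z-o[2])/w[2]
def proj(cam,p):
    i=camera_info(cam); q=np.array(i["world_to_cam"])@np.r_[p,1]; u=np.array(i["mtx"])@q[:3]
    return u[1]/u[2],u[0]/u[2]
E
python3 - <<'E'
from h import *
o=get_obs(); print({k:np.round(v,3) for k,v in o.items()})
for c in ("scene","top"):
    im,d=camera(c); np.save(f"{c}_d.npy",d); cv2.imwrite(f"pics/{c}0.png",im[...,::-1])
    for n in "hub_face_mid shaft_top tube_top cup_top drift_mid drift stand_hole0 stand_hole1 knob_grip punch bottle_teal bottle_red beaker clamp_ring spanner port_cap".split():
        r=spot_point(c,n)
        print(c,n,[(round(x["conf"],2),np.round(x["location"]).astype(int).tolist()) for x in r[:4]])
E
```

```text
pics
{'clock': np.float64(0.0), 'joint_pos': array([1.147, 0.241, 0.004, 1.335, 0.   , 1.571]), 'joint_vel': array([-0.   ,  0.   , -0.   ,  0.002, -0.   ,  0.001]), 'tau': array([ 1.0000e-03, -3.7231e+01,  2.5241e+01,  1.7000e-02,  0.0000e+00,
       -0.0000e+00]), 'eef_pos': array([0.205, 0.455, 0.244]), 'tool_rot': array([ 0.21 ,  0.978, -0.001, -0.   ]), 'ft_force': array([ 0.465, -0.523, -0.252]), 'ft_torque': array([-0.002, -0.005, -0.019]), 'grip_width': np.float64(0.085)}
scene hub_face_mid [(0.77, [221, 260]), (0.66, [211, 132])]
scene shaft_top [(0.83, [204, 261]), (0.71, [196, 128]), (0.68, [277, 162])]
scene tube_top [(0.65, [186, 137]), (0.59, [204, 286])]
scene cup_top [(0.82, [203, 129]), (0.77, [219, 264])]
scene drift_mid [(0.91, [241, 175]), (0.65, [228, 194]), (0.39, [218, 331])]
scene drift [(0.78, [257, 178]), (0.43, [236, 195]), (0.38, [218, 330])]
scene stand_hole0 [(0.88, [263, 158]), (0.81, [250, 180])]
scene stand_hole1 [(0.88, [263, 158]), (0.81, [250, 180])]
scene knob_grip [(0.69, [223, 232]), (0.64, [176, 294])]
scene punch [(0.65, [309, 215]), (0.59, [2
[... 498 characters left out ...]
0.7, [112, 266]), (0.58, [160, 268]), (0.52, [204, 345])]
top cup_top [(0.94, [157, 266]), (0.85, [278, 365])]
top drift_mid [(0.65, [206, 347]), (0.62, [226, 303]), (0.43, [159, 267])]
top drift [(0.68, [212, 341]), (0.55, [212, 96])]
top stand_hole0 [(0.67, [208, 342]), (0.59, [203, 366])]
top stand_hole1 [(0.67, [208, 342]), (0.59, [203, 366])]
top knob_grip [(0.52, [218, 151]), (0.19, [143, 345])]
top punch [(0.58, [207, 365])]
top bottle_teal [(0.49, [224, 257])]
top bottle_red [(0.7, [143, 344]), (0.6, [210, 98])]
top beaker [(0.97, [187, 407])]
top clamp_ring [(0.82, [156, 170]), (0.58, [205, 370])]
top spanner [(0.73, [141, 344]), (0.25, [207, 344])]
top port_cap [(0.57, [179, 240])]
```

```bash
python3 - <<'E'
import cv2
a=cv2.imread("pics/scene0.png");b=cv2.imread("pics/top0.png")
cv2.imwrite("pics/scene1.png",cv2.resize(a[130:370,60:380],(800,600),interpolation=cv2.INTER_CUBIC))
cv2.imwrite("pics/top1.png",cv2.resize(b[70:340,70:430],(800,600),interpolation=cv2.INTER_CUBIC))
E
```

```text
(no output)
```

View pics/top1.png

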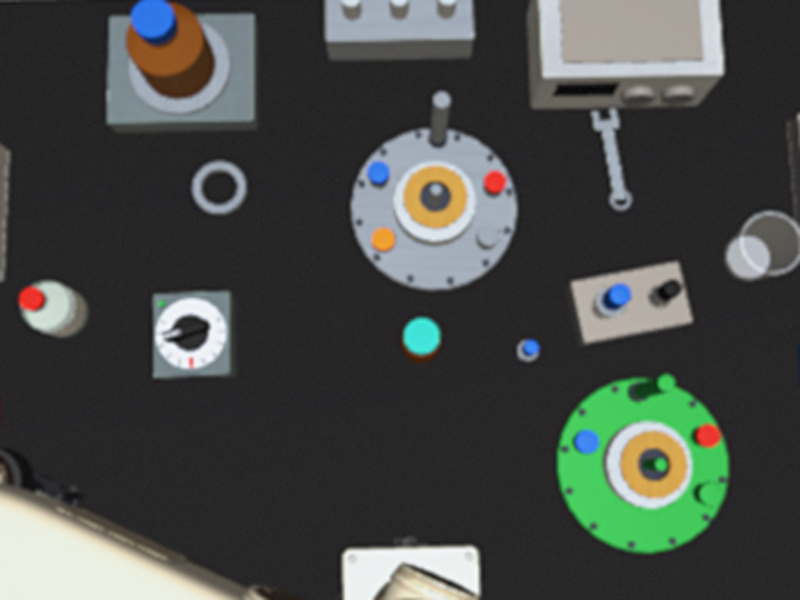

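View pics/scene1.png

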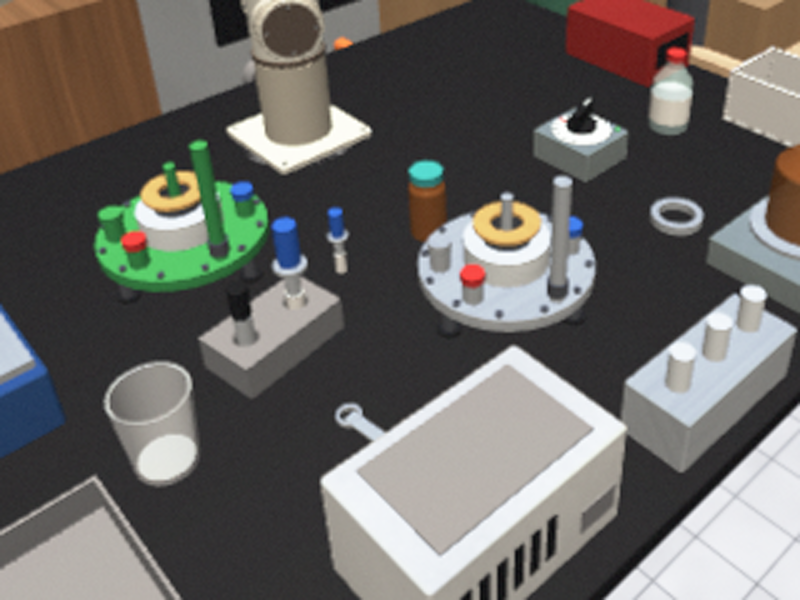

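Top crop (×2.22, offset 70,70):
- **Real head:** silver, with the cup at crop (435,200), full [160,266]. The green look-alike at (655,463) is left alone.
- **Knob:** at (190,332), full [219,155]. Its pointer points left (+y) and the red mark is below (190,362), towards −x, so it turns anticlockwise.
- **Drift candidates:** one in the stand at (615,297), full [204,347], and one loose on the bench at (528,348), full [226,308]. The one in the stand is larger and stands in a hole, so it is the one meant.

Next I measure these from depth.

```bash
python3 - <<'E'
from h import *
im=cv2.imread("pics/top0.png"); d=np.load("top_d.npy")
i=camera_info("top"); K=np.array(i["mtx"]); T=np.linalg.inv(np.array(i["world_to_cam"]))
v,u=np.mgrid[:384,:512]
P=(np.stack([u,v,np.ones_like(u)],-1)@np.linalg.inv(K).T)*d[...,None]
W=P@T[:3,:3].T+T[:3,3]; np.save("W.npy",W)
print("cam",T[:3,3].round(3), "pix/m at bench",K[0,0]/T[2,3])
def sel(c,r,z0,z1):
    m=(abs(v-c[0])<r)&(abs(u-c[1])<r)&(d>0)&(W[...,2]>z0)&(W[...,2]<z1); return W[m],m
def rect(p): 
    r=cv2.minAreaRect((p[:,:2]*1000).astype(np.float32)); return np.round(r[0],1),np.round(r[1],1),round(r[2],1)
bar,m=sel((219,155),20,.09,.115); print("bar",len(bar),rect(bar),np.median(bar[:,2]))
box,_=sel((219,155),30,.045,.066); print("box",rect(box))
hsv=cv2.cvtColor(im,cv2.COLOR_BGR2HSV)
red=((hsv[...,0]<8)|(hsv[...,0]>172))&(hsv[...,1]>120)&(abs(v-232)<8)&(abs(u-155)<10); print("redmark px",v[red].mean(),u[red].mean(),W[red].mean(0).round(4))
st,_=sel((204,354),40,.042,.058); print("stand",rect(st),np.median(st[:,2]))
dt,_=sel((204,347),15,.165,.2); print("drift top",len(dt),rect(dt),np.median(dt,0).round(4))
pt,_=sel((201,369),12,.12,.15); print("punch top",len(pt),rect(pt))
tb,_=sel((116,268),14,.24,.26); print("tube",len(tb),rect(tb))
sh,_=sel((157,265),12,.165,.185); print("shaft",len(sh),rect(sh))
def circ(p,n):
    (c,r)=cv2.minEnclosingCircle((p[:,:2]*1000).astype(np.float32)); print(n,len(p),np.round(c,1),round(r,1))
cup,_=sel((160,265),26,.124,.15); circ(cup,"cup"); 
A=np.c_[cup[:,:2]-cup[:,:2].mean(0),np.ones(len(cup))]; s=np.linalg.lstsq(A,cup[:,2],rcond=None)[0]; print("cup plane",s.round(4),cup[:,:2].mean(0))
hub,_=sel((160,265),34,.105,.115); circ(hub,"hub")
pl,_=sel((163,265),42,.06,.08); circ(pl,"plate"); print(rect(pl))
for n,c,z in (("teal",(221,260),.115),("redb",(205,84),.15),("beaker",(187,407),0),("small drift",(226,308),.1)): print(n,unproj("top",c,z).round(3))
E
```

```text
cam [0.216 0.006 1.56 ] pix/m at bench 303.9654606545831
bar 104 (array([403.6, 307.8]), array([15.7, 63.2]), 17.2) 0.10069099243397561
box (array([403.6, 306.7]), array([121. , 109.4]), 1.1)
redmark px 232.0 156.0 [0.3646 0.3036 0.0652]
stand (array([ 436.1, -327.9]), array([ 90.7, 162.7]), 9.9) 0.05039495282904083
drift top 83 (array([ 429.1, -285.4]), array([27.8, 27.4]), 38.4) [ 0.4291 -0.285   0.175 ]
punch top 60 (array([ 443.3, -368.6]), array([23.6, 24.1]), 41.2)
tube 50 (array([677.6, -52. ]), array([17.5, 21.7]), 88.9)
shaft 26 (array([577. , -44.5]), array([14.2, 14. ]), 31.3)
cup 507 [577.8 -44.9] 44.9
cup plane [0.0064 0.0068 0.1358] [ 0.57739112 -0.04401113]
hub 506 [578.4 -44.2] 105.4
plate 2652 [577.7 -44.2] 120.0
(array([577.1, -44.1]), array([236.5, 236.9]), 87.6)
teal [ 0.386 -0.024  0.115]
redb [0.442 0.503 0.15 ]
beaker [ 0.504 -0.523  0.   ]
small drift [ 0.369 -0.173  0.1  ]
```

```bash
cat >> h.py <<'E'
def plan(p,yaw_deg=None):
    """shift (cm, tool axes) and turn from the measured pose to world p with tool y at yaw (mod 180)"""
    o=get_obs(); r=R.from_quat(o["tool_rot"]).as_matrix(); y=r[:,1]
    cur=np.degrees(np.arctan2(y[1],y[0])); t=0
    if yaw_deg is not None: t=-((yaw_deg-cur+90)%180-90)
    print("t",round(float(o["clock"]),2),"eef",o["eef_pos"].round(4),"yaw",cur.round(2),"w",round(float(o["grip_width"]),4),"F",np.round(o["ft_force"],1),"tilt",r[:,2].round(3))
    print("  shift cm",(r.T@(np.array(p)-o["eef_pos"])*100).round(2),"turn",round(np.radians(t),3))
E
python3 - <<'E'
import workcell
from h import *
print([n for n in dir(workcell) if not n.startswith('__')]); print(getattr(workcell,'tip_reach',None))
plan([.404,.308,.22],17.2)
T=np.linalg.inv(np.array(camera_info("wrist")["world_to_cam"])); o=get_obs(); r=R.from_quat(o["tool_rot"]).as_matrix()
print("cam in tool",(r.T@(T[:3,3]-o["eef_pos"])).round(4)); print((r.T@T[:3,:3]).round(3)); print(camera_info("wrist")["mtx"])
E
```

```text
['Unreachable', 'camera', 'camera_info', 'get_obs', 'job_done', 'search_frame', 'spot_point', 'tip_reach']
0.014
t 1.7 eef [0.2056 0.4558 0.2453] yaw 65.72 w 0.0852 F [0.  0.3 0.2] tilt [ 0.  0. -1.]
  shift cm [-24.16  -5.31   2.53] turn 0.847
cam in tool [ 0.0773 -0.0012 -0.1286]
[[-0.    -0.952 -0.305]
 [ 1.    -0.    -0.001]
 [ 0.001 -0.305  0.952]]
[[297.10321178   0.         258.4686562 ]
 [  0.         297.10321178 187.15548043]
 [  0.           0.           1.        ]]
```

arm_command(translation=[[-4,-0.9,0.4],[-8,-1.8,0.8],[-12,-2.7,1.2],[-16,-3.6,1.6],[-20,-4.5,2.0]], turn=[0.12,0.24,0.36,0.48,0.6], hand=[0,0,0,0,0])

```text
clock: 2.12
eef_pos: [0.3706, 0.3313, 0.2253]
tool_rot: [0.492, 0.871, 0.0, 0.0]
ft_force: [1.1, 0.4, 0.7]
grip_width: 0.0854
```

```bash
python3 - <<'E'
from h import *
plan([.404,.308,.20],17.2)
E
```

```text
t 2.12 eef [0.3706 0.3313 0.2253] yaw 31.04 w 0.0854 F [1.1 0.4 0.7] tilt [ 0.  0. -1.]
  shift cm [-3.72  1.66  2.53] turn 0.242
```

arm_command(translation=[[-1.8,0.8,1.2],[-3.7,1.7,2.5],[-3.7,1.7,2.5],[-3.7,1.7,2.5]], turn=[0.12,0.24,0.24,0.24], hand=[0,0,0,0])

```text
clock: 2.45
eef_pos: [0.4034, 0.3087, 0.1995]
tool_rot: [0.591, 0.807, -0.001, -0.0]
ft_force: [-0.3, -0.7, 0.3]
grip_width: 0.0851
```

```bash
python3 - <<'E'
from h import *
plan([.4036,.3075,.088],17.2)
im,d=camera("wrist"); cv2.imwrite("pics/w0.png",im[...,::-1]); np.save("w0_d.npy",d)
i=camera_info("wrist"); K=np.array(i["mtx"]); T=np.linalg.inv(np.array(i["world_to_cam"]))
v,u=np.mgrid[:384,:512]
W=((np.stack([u,v,np.ones_like(u)],-1)@np.linalg.inv(K).T)*d[...,None])@T[:3,:3].T+T[:3,3]
near=np.hypot(W[...,0]-.4036,W[...,1]-.3075)<.06
bar=W[near&(W[...,2]>.096)&(W[...,2]<.106)]; print("bar",len(bar),cv2.minAreaRect((bar[:,:2]*1000).astype(np.float32)),np.median(bar[:,2]))
hsv=cv2.cvtColor(im,cv2.COLOR_RGB2HSV)
red=((hsv[...,0]<8)|(hsv[...,0]>172))&(hsv[...,1]>120)&near; print("red",red.sum(),W[red].mean(0).round(4),W[red].min(0).round(4),W[red].max(0).round(4), v[red].mean(),u[red].mean())
c=np.array([.4036,.3075]); p=W[red][:,:2].mean(0)-c; print("red dir",np.degrees(np.arctan2(p[1],p[0])), np.hypot(*p))
wh=(hsv[...,1]<40)&(hsv[...,2]>150)&near&(W[...,2]>.068); print("pointer",wh.sum(),W[wh].mean(0) if wh.any() else 0)
E
```

```text
t 2.45 eef [0.4034 0.3087 0.1995] yaw 17.53 w 0.0851 F [-0.3 -0.7  0.3] tilt [-0.002 -0.001 -1.   ]
  shift cm [-1.200e-01  1.000e-02  1.115e+01] turn 0.006
bar 1240 ((406.49114990234375, 307.29571533203125), (13.483830451965332, 63.73384475708008), 17.411535263061523) 0.1011121197357355
red 47 [0.3652 0.3063 0.0595] [0.3593 0.3044 0.0578] [0.3711 0.3083 0.0609] 168.80851063829786 219.3404255319149
red dir -178.27406287270213 0.0384317779648005
pointer 1665 [0.40049078 0.3172785  0.18779296]
```

View pics/w0.png

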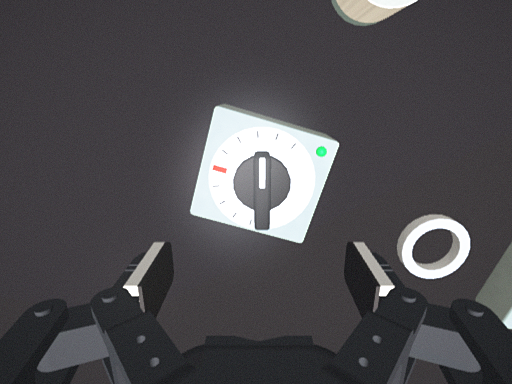

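The wrist picture shows the knob at (262,188), its pointer up and the red mark at (219,169). The bar lies at 107.4° and the mark at about 181.4°, so the turn is 74° anticlockwise (1.29 rad). I'll go down and grip.

arm_command(translation=[[-0.1,0.1,3.5],[-0.1,0.1,7],[-0.1,0.1,10],[-0.1,0.1,11.1],[-0.1,0.1,11.1]], turn=[0,0,0,0,0], hand=[0.3,0.5,0.5,0.5,0.5])

```text
clock: 2.92
eef_pos: [0.4015, 0.3087, 0.0867]
tool_rot: [0.589, 0.808, -0.003, -0.001]
ft_force: [-0.0, -0.5, 0.1]
grip_width: 0.0428
```

arm_command(translation=[[0,0,0],[0,0,0],[0,0,0],[0,0,0],[0,0,0]], turn=[0,0,0,0,0], hand=[1,1,1,1,1])

```text
clock: 3.33
eef_pos: [0.4054, 0.3106, 0.0914]
tool_rot: [0.59, 0.807, 0.002, 0.0]
ft_force: [-1.9, 1.5, 6.6]
grip_width: 0.0129
```

```bash
python3 - <<'E'
from h import *
plan([.4036,.3075,.088],17.4)
E
```

```text
t 3.33 eef [0.4054 0.3106 0.0914] yaw 17.63 w 0.0129 F [-1.9  1.5  6.6] tilt [ 0.003  0.004 -1.   ]
  shift cm [-0.24 -0.26  0.34] turn 0.004
```

arm_command(translation=[[0,0,0],[0,0,0],[0,0,0],[0,0,0],[0,0,0]], turn=[-0.1,-0.2,-0.3,-0.4,-0.5], hand=[1,1,1,1,1])

```text
clock: 3.75
eef_pos: [0.4041, 0.3099, 0.0913]
tool_rot: [0.37, 0.929, 0.001, -0.0]
ft_force: [-6.1, -0.0, 10.3]
grip_width: 0.0126
```

arm_command(translation=[[0,0,0],[0,0,0],[0,0,0],[0,0,0],[0,0,0]], turn=[-0.1,-0.2,-0.3,-0.4,-0.5], hand=[1,1,1,1,1])

```text
clock: 4.17
eef_pos: [0.4034, 0.3086, 0.0913]
tool_rot: [0.129, 0.992, -0.0, -0.001]
ft_force: [-7.0, -4.0, 14.5]
grip_width: 0.0127
```

arm_command(translation=[[0,0,0],[0,0,0],[0,0,0],[0,0,0],[0,0,0]], turn=[-0.1,-0.2,-0.29,-0.29,-0.29], hand=[1,1,1,1,1])

```text
clock: 4.58
eef_pos: [0.4033, 0.3078, 0.0913]
tool_rot: [-0.013, 1.0, -0.001, -0.001]
ft_force: [-5.8, -4.7, 14.3]
grip_width: 0.0127
```

```bash
python3 - <<'E'
from h import *
plan([.4036,.3075,.088],91.4)
im,d=camera("wrist"); cv2.imwrite("pics/w1.png",im[...,::-1])
i=camera_info("wrist"); K=np.array(i["mtx"]); T=np.linalg.inv(np.array(i["world_to_cam"]))
v,u=np.mgrid[:384,:512]
W=((np.stack([u,v,np.ones_like(u)],-1)@np.linalg.inv(K).T)*d[...,None])@T[:3,:3].T+T[:3,3]
hsv=cv2.cvtColor(im,cv2.COLOR_RGB2HSV)
near=np.hypot(W[...,0]-.405,W[...,1]-.3075)<.06
red=((hsv[...,0]<8)|(hsv[...,0]>172))&(hsv[...,1]>120)&near; print(red.sum(), W[red].mean(0).round(4))
wh=(hsv[...,1]<40)&(hsv[...,2]>150)&near&(W[...,2]>.09)&(W[...,2]<.11); print("pointer",wh.sum(),W[wh].mean(0) if wh.any() else 0)
E
```

```text
t 4.58 eef [0.4033 0.3078 0.0913] yaw 91.5 w 0.0127 F [-5.8 -4.7 14.3] tilt [-0.001 -0.002 -1.   ]
  shift cm [-0.03 -0.03  0.33] turn 0.002
296 [0.3713 0.3054 0.0805]
pointer 452 [0.38706954 0.30574495 0.1012093 ]
```

View pics/w1.png

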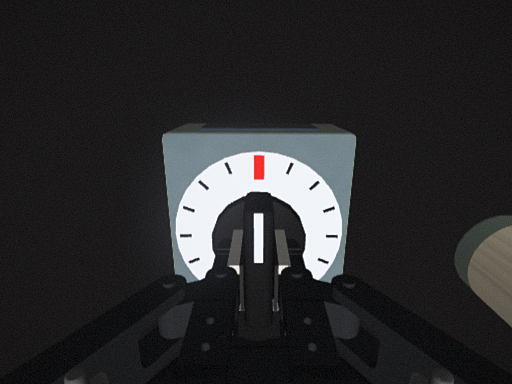

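The pointer (col 258) lines up with the red mark (col 259). Now I pull the knob up.

arm_command(translation=[[0,0,0],[0,0,-0.4],[0,0,-0.8],[0,0,-1.2],[0,0,-1.6]], turn=[0,0,0,0,0], hand=[1,1,1,1,1])

```text
clock: 5.05
eef_pos: [0.4033, 0.3078, 0.1045]
tool_rot: [-0.013, 1.0, -0.001, -0.001]
ft_force: [-2.9, -4.5, -6.2]
grip_width: 0.0126
```

arm_command(translation=[[0,0,-0.2],[0,0,-0.3],[0,0,-0.3],[0,0,-0.3]], turn=[0,0,0,0], hand=[1,1,1,1])

```text
clock: 5.38
eef_pos: [0.4033, 0.3078, 0.1057]
tool_rot: [-0.013, 1.0, -0.002, -0.002]
ft_force: [1.9, -1.3, -26.2]
grip_width: 0.013
```

The knob rose 14.4 mm and is at its stop. Now I release and retreat.

arm_command(translation=[[0,0,0.25],[0,0,0.25],[0,0,0.25],[0,0,0.25],[0,0,0.25]], turn=[0,0,0,0,0], hand=[1,0.5,0.3,0,0])

```text
clock: 5.8
eef_pos: [0.4064, 0.3109, 0.1083]
tool_rot: [-0.013, 1.0, 0.002, 0.003]
ft_force: [0.2, 0.3, 0.7]
grip_width: 0.0605
```

arm_command(translation=[[0,0,-2],[0,0,-6],[0,0,-10],[0,-4,-12],[0,-8,-12]], turn=[0,0,0,0,0], hand=[0,0,0,0,0])

```text
clock: 6.22
eef_pos: [0.4102, 0.2334, 0.2324]
tool_rot: [-0.016, 1.0, 0.004, 0.006]
ft_force: [0.6, -0.8, -0.7]
grip_width: 0.0854
```

```bash
python3 - <<'E'
from h import *
plan([.429,-.2845,.22],10); print(get_obs()["joint_pos"].round(2))
E
```

```text
t 6.22 eef [0.4102 0.2334 0.2324] yaw 91.78 w 0.0854 F [ 0.6 -0.8 -0.7] tilt [ 0.013  0.008 -1.   ]
  shift cm [ -0.25 -51.83   0.86] turn 1.427
[ 0.52  0.18 -0.11  1.27  0.    0.49]
```

arm_command(translation=[[0,-4,0],[0,-8,0],[0,-12,0],[0,-16,0],[0,-20,0]], turn=[0.1,0.2,0.3,0.4,0.5], hand=[0,0,0,0,0])

```text
clock: 6.63
eef_pos: [0.4125, 0.0288, 0.2274]
tool_rot: [0.237, 0.972, 0.001, 0.002]
ft_force: [0.3, -0.5, 0.3]
grip_width: 0.0855
```

```bash
python3 - <<'E'
from h import *
plan([.429,-.2845,.22],10)
E
```

```text
t 6.63 eef [0.4125 0.0288 0.2274] yaw 62.61 w 0.0855 F [ 0.3 -0.5  0.3] tilt [ 0.005  0.001 -1.   ]
  shift cm [-15.87 -27.06   0.73] turn 0.918
```

arm_command(translation=[[-2,-3.4,0],[-4,-6.8,0],[-6,-10.2,0],[-8,-13.6,0],[-10,-17,0]], turn=[0.12,0.24,0.36,0.48,0.6], hand=[0,0,0,0,0])

```text
clock: 7.05
eef_pos: [0.424, -0.1689, 0.2275]
tool_rot: [0.514, 0.858, 0.001, 0.002]
ft_force: [1.2, 1.1, 0.1]
grip_width: 0.0856
```

```bash
python3 - <<'E'
from h import *
plan([.429,-.2845,.22],10)
im,d=camera("wrist"); cv2.imwrite("pics/w2.png",im[...,::-1])
E
```

```text
t 7.05 eef [ 0.424  -0.1689  0.2275] yaw 28.13 w 0.0856 F [1.2 1.1 0.1] tilt [ 0.004 -0.001 -1.   ]
  shift cm [-10.43  -5.01   0.76] turn 0.316
```

arm_command(translation=[[-3.5,-1.7,0],[-7,-3.4,0],[-10,-4.8,0],[-10,-4.8,0],[-10,-4.8,0]], turn=[0.11,0.22,0.32,0.32,0.32], hand=[0,0,0,0,0])

```text
clock: 7.52
eef_pos: [0.4292, -0.279, 0.2265]
tool_rot: [0.643, 0.766, 0.0, 0.001]
ft_force: [-0.8, 0.7, 0.3]
grip_width: 0.0856
```

```bash
python3 - <<'E'
from h import *
im,d=camera("wrist"); cv2.imwrite("pics/w3.png",im[...,::-1])
i=camera_info("wrist"); K=np.array(i["mtx"]); T=np.linalg.inv(np.array(i["world_to_cam"]))
v,u=np.mgrid[:384,:512]
W=((np.stack([u,v,np.ones_like(u)],-1)@np.linalg.inv(K).T)*d[...,None])@T[:3,:3].T+T[:3,3]
hsv=cv2.cvtColor(im,cv2.COLOR_RGB2HSV)
m=(np.hypot(W[...,0]-.429,W[...,1]+.2845)<.04)&(W[...,2]>.168)&(W[...,2]<.182)
print("top",m.sum(),np.array(cv2.minEnclosingCircle((W[m][:,:2]*1000).astype(np.float32))[0]),np.median(W[m][:,2]))
plan([.429,-.2845,.13],10); print(R.from_quat(get_obs()["tool_rot"]).as_matrix().round(3))
im,d=camera("top"); cv2.imwrite("pics/top2.png",im[...,::-1])
i=camera_info("top"); K=np.array(i["mtx"]); T=np.linalg.inv(np.array(i["world_to_cam"]))
W=((np.stack([u,v,np.ones_like(u)],-1)@np.linalg.inv(K).T)*d[...,None])@T[:3,:3].T+T[:3,3]
m=(np.hypot(W[...,0]-.4036,W[...,1]-.3075)<.04)&(W[...,2]>.1)&(W[...,2]<.13)
print("knob",cv2.minAreaRect((W[m][:,:2]*1000).astype(np.float32)),np.median(W[m][:,2]))
E
```

```text
top 1461 [ 432.17077637 -286.62347412] 0.1747423717745231
t 7.57 eef [ 0.429  -0.2778  0.2264] yaw 10.14 w 0.0854 F [ 0.   0.3 -0.4] tilt [ 0.001 -0.    -1.   ]
  shift cm [-0.66 -0.13  9.64] turn 0.002
[[-0.176  0.984  0.001]
 [ 0.984  0.176 -0.   ]
 [-0.001  0.001 -1.   ]]
knob ((403.4844055175781, 307.3365173339844), (62.88992691040039, 14.619820594787598), 1.4191049337387085) 0.11432470171082798
```

View pics/w3.png

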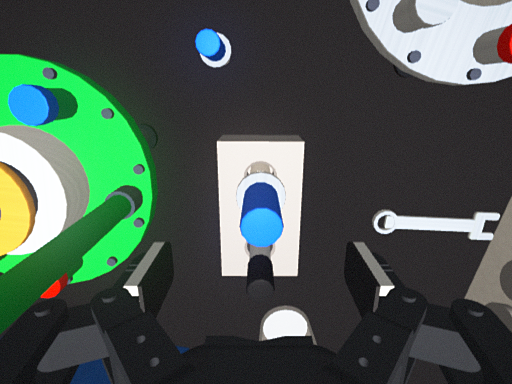

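The knob is out at z 0.114 and on the mark. The wrist picture shows the drift at (262,215) centred between the jaws, with the punch behind it at (258,280). The enlarged view confirms it is the large, stand-held drift; the small look-alike is at (210,45). I'll go down and grip.

arm_command(translation=[[-0.8,0,3],[-0.8,0,6],[-0.8,0,9],[-0.8,0,9.6],[-0.8,0,9.6]], turn=[0,0,0,0,0], hand=[0,0,0,0,0])

```text
clock: 8.03
eef_pos: [0.4287, -0.2829, 0.1282]
tool_rot: [0.641, 0.768, -0.0, -0.003]
ft_force: [-0.4, -0.0, 0.0]
grip_width: 0.0853
```

arm_command(translation=[[0,0,0],[0,0,0],[0,0,0],[0,0,0],[0,0,0]], turn=[0,0,0,0,0], hand=[1,1,1,1,1])

```text
clock: 8.45
eef_pos: [0.4312, -0.2858, 0.1314]
tool_rot: [0.642, 0.767, 0.0, 0.002]
ft_force: [-0.4, 0.5, 1.9]
grip_width: 0.0286
```

arm_command(translation=[[0,0,0],[0,0,0],[0,0,-1],[0,0,-3],[0,0,-5]], turn=[0,0,0,0,0], hand=[1,1,1,1,1])

```text
clock: 8.87
eef_pos: [0.429, -0.2847, 0.1796]
tool_rot: [0.642, 0.767, -0.0, -0.002]
ft_force: [1.5, -0.4, -1.6]
grip_width: 0.0292
```

```bash
python3 - <<'E'
from h import *
plan([.429,-.2845,.29],10)
im,d=camera("wrist"); cv2.imwrite("pics/w4.png",im[...,::-1])
E
```

```text
t 8.87 eef [ 0.429  -0.2847  0.1796] yaw 10.13 w 0.0292 F [ 1.5 -0.4 -1.6] tilt [-0.003  0.002 -1.   ]
  shift cm [  0.05  -0.02 -11.04] turn 0.002
```

arm_command(translation=[[0,0,-4],[0,1,-8],[0,5,-11],[1,9,-11],[2,13,-11]], turn=[0,0,-0.1,-0.2,-0.3], hand=[1,1,1,1,1])

```text
clock: 9.33
eef_pos: [0.5508, -0.2461, 0.2933]
tool_rot: [0.519, 0.855, 0.0, 0.003]
ft_force: [0.1, -1.4, -2.0]
grip_width: 0.0288
```

```bash
python3 - <<'E'
from h import *
plan([.576,-.0786,.29],85.7)
E
```

```text
t 9.33 eef [ 0.5508 -0.2461  0.2933] yaw 27.45 w 0.0288 F [ 0.1 -1.4 -2. ] tilt [ 0.006 -0.003 -1.   ]
  shift cm [13.7   9.95  0.3 ] turn -1.017
```

arm_command(translation=[[2,1.5,0],[4,3,0],[6,4.5,0],[8,6,0],[10,7.3,0]], turn=[-0.12,-0.24,-0.36,-0.48,-0.6], hand=[1,1,1,1,1])

```text
clock: 9.75
eef_pos: [0.568, -0.1214, 0.2888]
tool_rot: [0.241, 0.97, -0.0, -0.001]
ft_force: [-0.6, -0.9, -1.0]
grip_width: 0.0286
```

```bash
python3 - <<'E'
from h import *
plan([.576,-.0786,.29],85.7)
E
```

```text
t 9.75 eef [ 0.568  -0.1214  0.2888] yaw 62.06 w 0.0286 F [-0.6 -0.9 -1. ] tilt [-0.002  0.    -1.   ]
  shift cm [ 1.3   4.16 -0.12] turn -0.413
```

arm_command(translation=[[0.5,1.2,0],[0.9,2.4,0],[1.3,3.6,0],[1.3,4.1,0],[1.3,4.1,0]], turn=[-0.1,-0.2,-0.3,-0.41,-0.41], hand=[1,1,1,1,1])

```text
clock: 10.17
eef_pos: [0.576, -0.0792, 0.2891]
tool_rot: [0.04, 0.999, 0.0, -0.001]
ft_force: [-0.7, 0.1, -1.7]
grip_width: 0.0287
```

arm_command(translation=[[0,0,0],[0,0,0]], turn=[0,0], hand=[1,1])

```text
clock: 10.33
eef_pos: [0.5758, -0.0809, 0.2894]
tool_rot: [0.043, 0.999, -0.0, -0.0]
ft_force: [-0.8, 0.3, -1.8]
grip_width: 0.0283
```

```bash
cat > cup.py <<'E'
from h import *
import sys
def cloud(c):
    im,d=camera(c); i=camera_info(c); K=np.array(i["mtx"]); T=np.linalg.inv(np.array(i["world_to_cam"])); v,u=np.mgrid[:384,:512]
    return im,((np.stack([u,v,np.ones_like(u)],-1)@np.linalg.inv(K).T)*d[...,None])@T[:3,:3].T+T[:3,3]
def cup(c,off=(0,0)):
    im,W=cloud(c); hsv=cv2.cvtColor(im,cv2.COLOR_RGB2HSV)
    r=np.hypot(W[...,0]-.5775-off[0],W[...,1]+.0445-off[1])
    m=(r<.043)&(r>.024)&(W[...,2]>.112)&(W[...,2]<.142)&(abs(hsv[...,0].astype(int)-20)<10)&(hsv[...,1]>90)
    p=W[m]
    if len(p)<60: print(c,"few",len(p)); return im
    for _ in range(3):
        A=np.c_[p[:,0]-.5775,p[:,1]+.0445,np.ones(len(p))]; s=np.linalg.lstsq(A,p[:,2],rcond=None)[0]; e=p[:,2]-A@s; p=p[abs(e)<max(2.5*e.std(),5e-4)]
    a=np.radians(-4.3); ex=np.array([np.cos(a),np.sin(a)]); ey=np.array([-ex[1],ex[0]])
    g=s[:2]; print(c,len(p),"cup top z",s[2].round(4),"lean_x",(g@ey).round(4),"lean_y",(-g@ex).round(4),"rms",e.std().round(5))
    return im
E
python3 - <<'E'
from cup import *
plan([.576,-.0786,.26],85.7); print(get_obs()["joint_pos"].round(2))
cup("top"); cup("scene"); im=cup("wrist"); cv2.imwrite("pics/w5.png",im[...,::-1])
E
```

```text
t 10.33 eef [ 0.5758 -0.0809  0.2894] yaw 85.04 w 0.0283 F [-0.8  0.3 -1.8] tilt [-0.001 -0.    -1.   ]
  shift cm [-0.01  0.23  2.94] turn -0.011
[-0.14  0.4   0.34  1.51 -0.   -0.05]
top 85 cup top z 0.1393 lean_x -0.0807 lean_y 0.0259 rms 0.00262
scene 169 cup top z 0.1344 lean_x 0.0175 lean_y -0.0145 rms 0.00127
wrist 3265 cup top z 0.1358 lean_x 0.0082 lean_y -0.0134 rms 0.00068
```

View pics/w5.png

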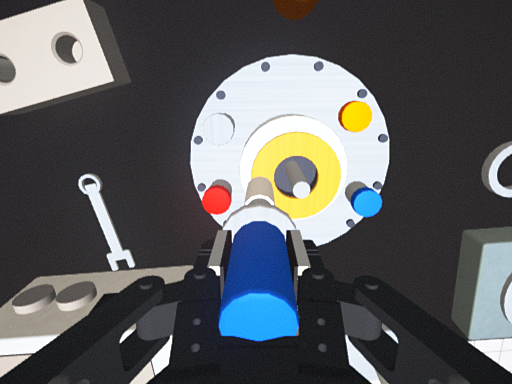

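The wrist view shows the drift's white tip at (258,190) beside the cup, with the rim centre at (295,175). The cup fit gives z 0.1358 and leans (+0.008, −0.013), so the high side is +x and that gets the first tap, going round the shaft by the corner.

arm_command(translation=[[-3.4,0.2,0],[-3.4,1.8,1],[-3.4,3.6,2.5],[-3.4,3.6,3.4],[-3.4,3.6,3.4]], turn=[0,0,0,0,0], hand=[1,1,1,1,1])

```text
clock: 10.9
eef_pos: [0.6121, -0.0469, 0.2531]
tool_rot: [0.042, 0.999, 0.0, -0.002]
ft_force: [0.1, -0.1, -2.7]
grip_width: 0.0286
```

arm_command(translation=[[0,0,0],[0,0,0.2],[0,0,0.4],[0,0,0.5],[0,0,0.5]], turn=[0,0,0,0,0], hand=[1,1,1,1,1])

```text
clock: 11.32
eef_pos: [0.6132, -0.0481, 0.2515]
tool_rot: [0.042, 0.999, -0.0, 0.001]
ft_force: [0.2, -0.3, -0.4]
grip_width: 0.0286
```

```bash
python3 - <<'E'
from cup import *
plan([.5785+.034,-.0447-.0026,.25],85.7)
im=cup("wrist")
im,W=cloud("top"); m=(np.hypot(W[...,0]-.4433,W[...,1]+.3686)<.02)&(W[...,2]>.115)&(W[...,2]<.15); print("punch",m.sum(),W[m].mean(0).round(3))
E
```

```text
t 11.32 eef [ 0.6132 -0.0481  0.2515] yaw 85.15 w 0.0286 F [ 0.2 -0.3 -0.4] tilt [ 0.002 -0.001 -1.   ]
  shift cm [0.07 0.08 0.15] turn -0.01
wrist 4934 cup top z 0.1351 lean_x 0.0076 lean_y -0.0025 rms 0.00068
punch 61 [ 0.442 -0.368  0.129]
```

First contact matches the model: it sank 0.7 mm, the lean changed by 0.011 rad, and the punch is in place. Continuing round the rim: +y, then −x.

arm_command(translation=[[0,0,-0.5],[0,3.5,-0.5],[3.4,3.5,-0.5],[3.4,3.5,0.1],[3.4,3.5,0.27]], turn=[0,0,0,0,0], hand=[1,1,1,1,1])

```text
clock: 11.83
eef_pos: [0.5802, -0.0084, 0.248]
tool_rot: [0.041, 0.999, 0.001, -0.001]
ft_force: [-1.5, 1.3, 1.4]
grip_width: 0.0287
```

arm_command(translation=[[0,0,0],[0,0,0],[0,0,0]], turn=[0,0,0], hand=[1,1,1])

```text
clock: 12.08
eef_pos: [0.5829, -0.0102, 0.2483]
tool_rot: [0.042, 0.999, -0.0, 0.001]
ft_force: [0.3, 0.8, -2.0]
grip_width: 0.0288
```

```bash
python3 - <<'E'
from cup import *
plan([.5785+.0026,-.0447+.034,.25],85.7)
im=cup("wrist")
E
```

```text
t 12.08 eef [ 0.5829 -0.0102  0.2483] yaw 85.16 w 0.0288 F [ 0.3  0.8 -2. ] tilt [ 0.001 -0.    -1.   ]
  shift cm [ 0.18 -0.06 -0.17] turn -0.009
wrist 3633 cup top z 0.1324 lean_x -0.0313 lean_y -0.0042 rms 0.00067
```

arm_command(translation=[[0,0,-0.5],[3.6,0,-0.5],[3.6,-3.4,-0.5],[3.6,-3.4,0.05],[3.6,-3.4,0.17]], turn=[0,0,0,0,0], hand=[1,1,1,1,1])

```text
clock: 12.55
eef_pos: [0.5429, -0.0425, 0.2468]
tool_rot: [0.043, 0.999, -0.001, 0.0]
ft_force: [-1.1, -1.2, 1.6]
grip_width: 0.0288
```

arm_command(translation=[[0,0,0],[0,0,-0.5],[0,-3.4,-0.5],[-3.4,-3.4,-0.5],[-3.4,-3.4,-0.1]], turn=[0,0,0,0,0], hand=[1,1,1,1,1])

```text
clock: 12.97
eef_pos: [0.5786, -0.0787, 0.2465]
tool_rot: [0.042, 0.999, -0.001, 0.002]
ft_force: [0.3, -2.5, 4.8]
grip_width: 0.0288
```

arm_command(translation=[[0,0,0.1],[0,0,0.22],[0,0,0.22],[0,0,0.22]], turn=[0,0,0,0], hand=[1,1,1,1])

```text
clock: 13.3
eef_pos: [0.574, -0.0764, 0.2457]
tool_rot: [0.041, 0.999, 0.0, 0.0]
ft_force: [0.8, -0.0, 0.3]
grip_width: 0.029
```

```bash
python3 - <<'E'
from cup import *
plan([.5785-.0026,-.0447-.034,.25],85.7)
im=cup("wrist")
E
```

```text
t 13.3 eef [ 0.574  -0.0764  0.2457] yaw 85.26 w 0.029 F [ 0.8 -0.   0.3] tilt [ 0.     0.001 -1.   ]
  shift cm [-0.21 -0.22 -0.43] turn -0.008
wrist 3307 cup top z 0.1291 lean_x -0.0006 lean_y -0.0234 rms 0.00065
```

arm_command(translation=[[0,0,-0.5],[-3.6,-0.2,-0.5],[-3.6,3.2,-0.5],[-3.6,3.2,0.1],[-3.6,3.2,0.28]], turn=[0,0,0,0,0], hand=[1,1,1,1,1])

```text
clock: 13.77
eef_pos: [0.6138, -0.0462, 0.2427]
tool_rot: [0.04, 0.999, 0.001, 0.001]
ft_force: [0.9, 2.6, 2.5]
grip_width: 0.0287
```

arm_command(translation=[[0,0,0],[0,0,-0.5],[0,3.4,-0.5],[3.4,3.4,-0.5],[3.4,3.4,0]], turn=[0,0,0,0,0], hand=[1,1,1,1,1])

```text
clock: 14.18
eef_pos: [0.5755, -0.0105, 0.2411]
tool_rot: [0.041, 0.999, 0.001, -0.005]
ft_force: [-1.8, 2.6, 4.6]
grip_width: 0.0291
```

arm_command(translation=[[0,0,0.12],[0,0,0.24],[0,0,0.24],[0,0,0.24]], turn=[0,0,0,0], hand=[1,1,1,1])

```text
clock: 14.52
eef_pos: [0.5824, -0.0127, 0.2406]
tool_rot: [0.042, 0.999, -0.0, 0.001]
ft_force: [-0.7, 0.9, 0.6]
grip_width: 0.0285
```

```bash
python3 - <<'E'
from cup import *
plan([.5785+.0026,-.0447+.034,.25],85.7)
im=cup("wrist")
E
```

```text
t 14.52 eef [ 0.5824 -0.0127  0.2406] yaw 85.13 w 0.0285 F [-0.7  0.9  0.6] tilt [ 0.001 -0.001 -1.   ]
  shift cm [ 0.15  0.18 -0.94] turn -0.01
wrist 3352 cup top z 0.1247 lean_x -0.0211 lean_y 0.0116 rms 0.00066
```

arm_command(translation=[[0,0,-0.5],[3.5,0.2,-0.5],[3.5,-3.2,-0.5],[3.5,-3.2,0.05],[3.5,-3.2,0.2]], turn=[0,0,0,0,0], hand=[1,1,1,1,1])

```text
clock: 14.98
eef_pos: [0.5439, -0.0426, 0.2385]
tool_rot: [0.043, 0.999, -0.001, 0.0]
ft_force: [-0.5, -1.1, 2.2]
grip_width: 0.0288
```

arm_command(translation=[[0,0,0],[0,0,-0.5],[0,-3.4,-0.5],[-3.4,-3.4,-0.5],[-3.4,-3.4,-0.05]], turn=[0,0,0,0,0], hand=[1,1,1,1,1])

```text
clock: 15.4
eef_pos: [0.5798, -0.0788, 0.2377]
tool_rot: [0.042, 0.999, -0.001, 0.002]
ft_force: [0.3, -3.5, 5.6]
grip_width: 0.0288
```

arm_command(translation=[[0,0,0.12],[0,0,0.23],[0,0,0.23],[0,0,0.23]], turn=[0,0,0,0], hand=[1,1,1,1])

```text
clock: 15.73
eef_pos: [0.575, -0.0764, 0.2366]
tool_rot: [0.041, 0.999, 0.0, 0.0]
ft_force: [0.2, 0.2, -1.0]
grip_width: 0.0286
```

```bash
python3 - <<'E'
from cup import *
plan([.5785-.0026,-.0447-.034,.25],85.7)
im=cup("wrist")
E
```

```text
t 15.73 eef [ 0.575  -0.0764  0.2366] yaw 85.26 w 0.0286 F [ 0.2  0.2 -1. ] tilt [ 0.     0.001 -1.   ]
  shift cm [-0.11 -0.22 -1.34] turn -0.008
wrist 3243 cup top z 0.1204 lean_x 0.0075 lean_y -0.0174 rms 0.00065
```

arm_command(translation=[[0,0,-0.5],[-3.5,-0.2,-0.5],[-3.5,3.2,-0.5],[-3.5,3.2,0.05],[-3.5,3.2,0.18]], turn=[0,0,0,0,0], hand=[1,1,1,1,1])

```text
clock: 16.2
eef_pos: [0.6136, -0.0461, 0.2345]
tool_rot: [0.04, 0.999, 0.001, 0.0]
ft_force: [1.0, 1.1, 2.2]
grip_width: 0.0285
```

arm_command(translation=[[0,0,0],[0,0,-0.5],[0,3.4,-0.5],[3.4,3.4,-0.5],[3.4,3.4,-0.05]], turn=[0,0,0,0,0], hand=[1,1,1,1,1])

```text
clock: 16.62
eef_pos: [0.5755, -0.0103, 0.2339]
tool_rot: [0.041, 0.999, 0.001, -0.005]
ft_force: [-3.7, 2.7, 12.9]
grip_width: 0.0286
```

arm_command(translation=[[0,0,0.06],[0,0,0.13],[0,0,0.13],[0,0,0.13]], turn=[0,0,0,0], hand=[1,1,1,1])

```text
clock: 16.95
eef_pos: [0.5821, -0.0126, 0.2341]
tool_rot: [0.042, 0.999, -0.0, 0.0]
ft_force: [-0.6, -0.9, 1.6]
grip_width: 0.0286
```

```bash
python3 - <<'E'
from cup import *
plan([.5785+.0026,-.0447+.034,.25],85.7)
im=cup("wrist")
E
```

```text
t 16.95 eef [ 0.5821 -0.0126  0.2341] yaw 85.14 w 0.0286 F [-0.6 -0.9  1.6] tilt [ 0.001 -0.001 -1.   ]
  shift cm [ 0.12  0.17 -1.59] turn -0.01
wrist 3232 cup top z 0.1178 lean_x -0.0053 lean_y 0.0018 rms 0.00066
```

arm_command(translation=[[0,0,-0.5],[3.5,0.2,-0.5],[3.5,-3.2,-0.5],[3.5,-3.2,-0.05],[3.5,-3.2,0.05]], turn=[0,0,0,0,0], hand=[1,1,1,1,1])

```text
clock: 17.42
eef_pos: [0.5441, -0.0427, 0.2339]
tool_rot: [0.043, 0.999, -0.001, 0.0]
ft_force: [-1.3, -2.0, 4.8]
grip_width: 0.0288
```

arm_command(translation=[[0,0,0],[0,0,-0.5],[0,-3.4,-0.5],[-3.4,-3.4,-0.5],[-3.4,-3.4,-0.05]], turn=[0,0,0,0,0], hand=[1,1,1,1,1])

```text
clock: 17.83
eef_pos: [0.5803, -0.0787, 0.2335]
tool_rot: [0.043, 0.999, -0.0, 0.003]
ft_force: [0.7, -2.0, 20.9]
grip_width: 0.0287
```

arm_command(translation=[[0,0,0.05],[0,0,0.05],[0,0,-1],[0,0,-3],[0,0,-5.5]], turn=[0,0,0,0,0], hand=[1,1,1,1,1])

```text
clock: 18.25
eef_pos: [0.574, -0.0761, 0.2868]
tool_rot: [0.041, 0.999, 0.001, -0.003]
ft_force: [0.7, 0.4, -2.1]
grip_width: 0.0287
```

```bash
python3 - <<'E'
from cup import *
plan([.429,-.285,.29],10)
im=cup("wrist"); print(get_obs()["joint_pos"].round(2))
im,d=camera("wrist"); cv2.imwrite("pics/w6.png",im[...,::-1])
for c in("top","scene"):
    im,d=camera(c); cv2.imwrite(f"pics/{c}9.png",im[...,::-1])
E
```

```text
t 18.25 eef [ 0.574  -0.0761  0.2868] yaw 85.26 w 0.0287 F [ 0.7  0.4 -2.1] tilt [-0.006  0.002 -1.   ]
  shift cm [ 12.73 -22.01  -0.28] turn 1.314
wrist 2353 cup top z 0.1248 lean_x 0.0031 lean_y -0.0143 rms 0.00069
[-0.13  0.39  0.34  1.51  0.   -0.05]
```

```bash
python3 - <<'E'
from cup import *
plan([.429,-.285,.29],10)
im=cup("wrist"); cv2.imwrite("pics/w6.png",im[...,::-1])
E
```

```text
t 18.45 eef [ 0.5757 -0.0767  0.2888] yaw 85.25 w 0.0289 F [-0.1  0.2 -2.6] tilt [ 0.001  0.001 -1.   ]
  shift cm [ 12.89 -21.98  -0.15] turn 1.313
wrist 2860 cup top z 0.1166 lean_x 0.0033 lean_y -0.0002 rms 0.00068
```

View pics/w6.png

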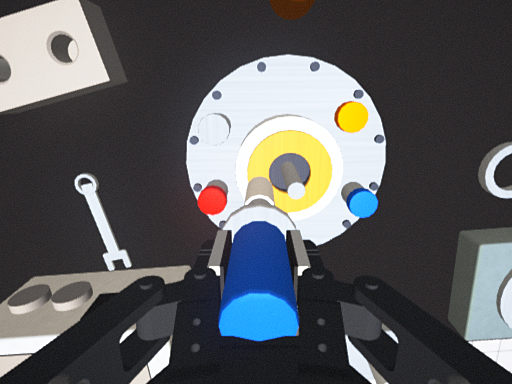

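The cup is home and square: fit z 0.117–0.118, lean 0.003, and the stop showed 21 N. Now I carry the drift back.

arm_command(translation=[[1.2,-2,-0.3],[2.4,-4,-0.5],[3.6,-6.2,-0.5],[4.8,-8.2,-0.5],[6,-10.3,-0.5]], turn=[0.12,0.24,0.36,0.48,0.6], hand=[1,1,1,1,1])

```text
clock: 18.92
eef_pos: [0.5055, -0.175, 0.2916]
tool_rot: [0.338, 0.941, 0.0, -0.002]
ft_force: [-0.0, -0.6, -2.0]
grip_width: 0.0285
```

```bash
python3 - <<'E'
from h import *
plan([.430,-.2856,.29],10)
E
```

```text
t 18.92 eef [ 0.5055 -0.175   0.2916] yaw 50.53 w 0.0285 F [-0.  -0.6 -2. ] tilt [-0.003  0.002 -1.   ]
  shift cm [ -1.21 -13.33   0.16] turn 0.707
```

arm_command(translation=[[-0.2,-2.3,0],[-0.4,-4.6,0],[-0.6,-6.9,0],[-0.8,-9.2,0],[-1,-11.3,0]], turn=[0.12,0.24,0.36,0.48,0.6], hand=[1,1,1,1,1])

```text
clock: 19.33
eef_pos: [0.4417, -0.2692, 0.2917]
tool_rot: [0.601, 0.799, -0.0, -0.002]
ft_force: [-0.2, -0.1, -2.0]
grip_width: 0.0284
```

```bash
python3 - <<'E'
from h import *
plan([.430,-.2856,.20],10)
E
```

```text
t 19.33 eef [ 0.4417 -0.2692  0.2917] yaw 16.1 w 0.0284 F [-0.2 -0.1 -2. ] tilt [-0.003  0.002 -1.   ]
  shift cm [-1.28 -1.56  9.17] turn 0.106
```

arm_command(translation=[[-1.2,-1.5,1],[-1.2,-1.5,5],[-1.2,-1.5,9.2],[-1.2,-1.5,9.2],[-1.2,-1.5,9.2]], turn=[0.1,0.1,0.1,0.1,0.1], hand=[1,1,1,1,1])

```text
clock: 19.75
eef_pos: [0.4293, -0.2826, 0.1978]
tool_rot: [0.638, 0.77, -0.0, -0.005]
ft_force: [0.5, -0.4, -2.1]
grip_width: 0.029
```

arm_command(translation=[[0,0,0],[0,0,0]], turn=[0,0], hand=[1,1])

```text
clock: 19.92
eef_pos: [0.4345, -0.2857, 0.2043]
tool_rot: [0.638, 0.77, 0.0, 0.003]
ft_force: [-0.3, -1.3, -1.8]
grip_width: 0.0285
```

```bash
python3 - <<'E'
from cup import *
plan([.430,-.2856,.1325],10)
im,W=cloud("wrist"); cv2.imwrite("pics/w7.png",im[...,::-1])
m=(W[...,2]>.045)&(W[...,2]<.056)&(np.hypot(W[...,0]-.436,W[...,1]+.328)<.1); print("stand",cv2.minAreaRect((W[m][:,:2]*1000).astype(np.float32)))
for z in ((.078,.088),(.09,.12)):
    q=(W[...,2]>z[0])&(W[...,2]<z[1])&(np.hypot(W[...,0]-.43,W[...,1]+.2856)<.03); p=W[q]; print("tip",len(p),p.min(0).round(4),p.max(0).round(4))
E
```

```text
t 19.92 eef [ 0.4345 -0.2857  0.2043] yaw 10.75 w 0.0285 F [-0.3 -1.3 -1.8] tilt [ 0.005 -0.003 -1.   ]
  shift cm [ 0.12 -0.47  7.18] turn 0.013
stand ((435.5115966796875, -304.7387390136719), (90.18168640136719, 108.90275573730469), 9.710795402526855)Traceback (most recent call last):
  File "<stdin>", line 6, in <module>
    return umr_minimum(a, axis, None, out, keepdims, initial, where)
ValueError: zero-size array to reduction operation minimum which has no identity
```

View pics/w7.png

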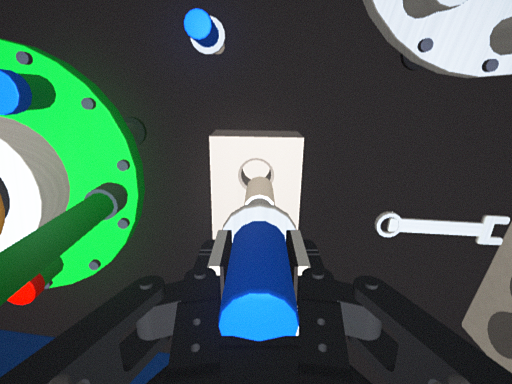

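arm_command(translation=[[0,0,0],[0,0,0],[0,0,0],[0,0,0]], turn=[0,0,0,0], hand=[1,1,1,1])

```text
clock: 20.3
eef_pos: [0.4326, -0.2848, 0.2022]
tool_rot: [0.638, 0.77, 0.0, 0.001]
ft_force: [0.5, -0.1, -2.7]
grip_width: 0.0287
```

```bash
python3 - <<'E'
from cup import *
plan([.4305,-.286,.1325],10)
im,W=cloud("wrist")
m=(W[...,2]>.045)&(W[...,2]<.056)&(np.hypot(W[...,0]-.436,W[...,1]+.328)<.1); r=cv2.minAreaRect((W[m][:,:2]*1000).astype(np.float32)); print("stand",r)
g=im.mean(2); hole=(np.hypot(W[...,0]-.4305,W[...,1]+.287)<.03)&(W[...,2]<.04); print(hole.sum(),W[hole][:,:2].min(0).round(4),W[hole][:,:2].max(0).round(4))
E
```

```text
t 20.3 eef [ 0.4326 -0.2848  0.2022] yaw 10.72 w 0.0287 F [ 0.5 -0.1 -2.7] tilt [ 0.001 -0.001 -1.   ]
  shift cm [-0.07 -0.24  6.97] turn 0.013
stand ((434.9792785644531, -303.1047058105469), (90.245849609375, 106.14482879638672), 9.77486801147461)
396 [ 0.4181 -0.3022] [ 0.4474 -0.2812]
```

arm_command(translation=[[-0.2,-0.2,0],[-0.2,-0.2,1],[-0.2,-0.2,2.5],[-0.2,-0.2,3.5],[-0.2,-0.2,4.5]], turn=[0,0,0,0,0], hand=[1,1,1,1,1])

```text
clock: 20.77
eef_pos: [0.4301, -0.2867, 0.1549]
tool_rot: [0.638, 0.77, -0.0, -0.001]
ft_force: [-0.6, -0.1, -2.0]
grip_width: 0.0285
```

arm_command(translation=[[0,0,0],[0,0,0]], turn=[0,0], hand=[1,1])

```text
clock: 20.93
eef_pos: [0.4301, -0.2867, 0.1555]
tool_rot: [0.638, 0.77, -0.0, -0.001]
ft_force: [0.1, 0.3, -1.9]
grip_width: 0.0287
```

arm_command(translation=[[0,0,0.8],[0,0,1.6],[0,0,2.3],[0,0,2.3],[0,0,2.3]], turn=[0,0,0,0,0], hand=[1,1,1,1,1])

```text
clock: 21.35
eef_pos: [0.4303, -0.2867, 0.1329]
tool_rot: [0.638, 0.77, -0.0, -0.001]
ft_force: [0.3, -0.7, -2.7]
grip_width: 0.0285
```

arm_command(translation=[[0,0,0],[0,0,0],[0,0,0],[0,0,0],[0,0,0]], turn=[0,0,0,0,0], hand=[0.6,0.4,0.2,0,0])

```text
clock: 21.77
eef_pos: [0.431, -0.2872, 0.1339]
tool_rot: [0.638, 0.77, 0.0, 0.0]
ft_force: [-0.6, 0.1, -0.2]
grip_width: 0.0802
```

arm_command(translation=[[0,0,-1],[0,0,-3],[0,0,-6],[0,0,-9],[0,0,-12]], turn=[0,0,0,0,0], hand=[0,0,0,0,0])

```text
clock: 22.18
eef_pos: [0.4304, -0.2869, 0.2556]
tool_rot: [0.638, 0.77, -0.0, 0.0]
ft_force: [1.3, -1.2, 0.5]
grip_width: 0.0852
```

arm_command(translation=[[3,0,0],[6,0,0],[9,0,0],[12,0,0],[12,0,0]], turn=[0,0,0,0,0], hand=[0,0,0,0,0])

```text
clock: 22.6
eef_pos: [0.407, -0.1653, 0.2547]
tool_rot: [0.636, 0.771, 0.001, -0.001]
ft_force: [-0.3, 0.1, -0.3]
grip_width: 0.0853
```

```bash
python3 - <<'E'
from cup import *
plan([.4305,-.286,.1325],10)
im,W=cloud("top"); cv2.imwrite("pics/topE.png",cv2.resize(im[70:340,70:430,::-1],(800,600),interpolation=cv2.INTER_CUBIC))
def q(n,c,r,z0,z1):
    m=(np.hypot(W[...,0]-c[0],W[...,1]-c[1])<r)&(W[...,2]>z0)&(W[...,2]<z1); p=W[m]
    if len(p)<5: print(n,"none"); return
    b=cv2.minAreaRect((p[:,:2]*1000).astype(np.float32)); print(n,len(p),np.round(b[0],1),np.round(b[1],1),round(b[2],1),"z",np.median(p[:,2]).round(4))
q("drift top",(.429,-.285),.04,.16,.2); q("punch",(.443,-.369),.02,.115,.15); q("knob",(.4036,.3075),.04,.1,.13)
q("stand",(.436,-.328),.1,.042,.058)
cup("top"); cup("scene")
im,d=camera("scene"); cv2.imwrite("pics/sceneE.png",cv2.resize(im[130:370,60:380,::-1],(800,600),interpolation=cv2.INTER_CUBIC))
E
```

```text
t 22.6 eef [ 0.407  -0.1653  0.2547] yaw 10.95 w 0.0853 F [-0.3  0.1 -0.3] tilt [ 0.     0.002 -1.   ]
  shift cm [-1.232e+01  1.000e-02  1.219e+01] turn 0.017
drift top none
punch 63 [ 442.2 -368.4] [25.6 23.2] 76.1 z 0.1293
knob 106 [403.4 306.7] [62.3 14.5] 1.4 z 0.114
stand 544 [ 440.6 -354.2] [ 90.4 109.7] 9.9 z 0.0504
top 376 cup top z 0.1183 lean_x 0.0013 lean_y -0.0014 rms 0.00268
scene 183 cup top z 0.1164 lean_x 0.0057 lean_y 0.0028 rms 0.0014
```

View pics/sceneE.png

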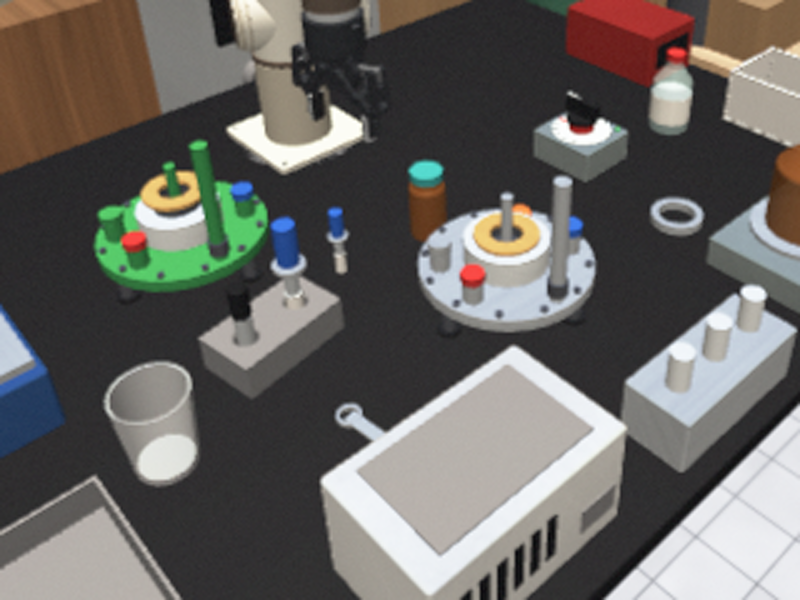

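The end picture shows the drift upright in its stand at (287,250), the cup down on the hub at (507,235), the knob raised at (582,110), and every bystander where it was at the start. I'll hand in.

```bash
python3 -c "
from workcell import *
print(job_done())"
```

```text
the job is handed in; nothing more can be done
None
```

The job is done and handed in at about 22.8 s of the 72 s allowed; no verdict was reported.

- **Knob:** I turned it 74° anticlockwise until the pointer lined up with the red mark, then pulled it up. The last check shows the bar about 13.5 mm higher than at the start and within about 0.02 rad of the mark.
- **Cup:** I tapped it around the rim with the drift only, in strokes of about 1 to 4 mm. The largest lean I measured was about 0.03 rad, taken between taps. It ended against its stop with the top at 0.1164–0.1183 m (home is 0.118) and a lean below 0.007 rad.
- **Drift:** It is back in its own hole, released and upright, and it looks the same in the scene picture as at the start. My last top-camera check of its height found nothing, probably because the arm hid it, so the seating rests on the scene picture and on the force and height while lowering it.
- **Bystanders:** None moved visibly. The punch measured within about 1 mm of where it started.

- **Failed or disagreeing checks:** One wrist reading gave the cup top at 0.1248 m because the arm was still moving. Repeated at rest it gave 0.1166 m. One early top-camera reading of the cup was also useless, probably because the arm blocked its view. The top and wrist cameras differed by 2–3 mm in x, so I worked between the two.

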